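Change round sample tubes that stand in the wrong colour-coded blocks

ROBOT

A 6-joint arm with a two-finger parallel gripper is mounted at the origin on the work surface; the furniture and walls round the work are solid. World frame = base frame: x ahead of the robot, y to its left, z up, the work surface at z = 0. Lengths are in mm, angles in rad, forces in N, time in s.
With the tool pointing down it reaches from about 350 to 775 mm from the base axis. Payload 7.3 kg.
Tool frame: the origin (TCP) lies midway between the tips of the shut fingers; the grasp point (between the pads) lies 19 mm behind it; z points along the fingers, y is the line along which they close (so a half turn about z gives the same grasp; the last joint's range is limited). The gripper opens to 92 mm and grips with 3 to 60 N. Pads are 19 mm wide; open, the fingers measure 130 mm over their backs; the gripper's body (75 mm by 190 mm) begins 47 mm behind the grasp point.
Start: joints at [1.023, 0.342, 1.524, -0, 1.275, -0.146], TCP at [205.302, 483.214, 226.741] pointing down, gripper open.
Joint ranges: [-2.53, 2.53], [-0.77, 2.02], [0.04, 2.7], [-1, 4.14], [0.28, 2.66], [-3.11, 3.11]. Speed limits (rad/s): [2.57, 2.57, 3.14, 3.14, 3.14, 3.14].

INTERFACE

Orientations are given as [roll, pitch, yaw] about the fixed x, y, z axes, in that order (R = Rz(yaw) Ry(pitch) Rx(roll)).
In Python, from plant import monitor, optics, workorder gives the robot as it stands. The module is installed in compiled form; this text tells all that it offers.
- The arm moves only by the tool servo_tool, never from a script. Its arguments are lists of equal length, an entry for each row: "linear": the shift along the tool's x, y, z as a fraction of full scale, a list of three; "spin": the turn about the tool's z as a fraction of full scale. In form: {"linear": [[dx, dy, dz], ...], "spin": [spin, ...]}. A call has exactly 8 rows; each row shifts and turns the commanded pose from where the row before left it, along the tool's axes as they then stand; what a row does not reach is not made up. Full scale, the value 1, is 200 mm for a shift and 90 degrees for a turn. A row lasts 1/8 s, in which the tool goes at most 62.5 mm and 10.7 degrees, less where a joint would pass 70% of its speed; a pose out of reach is approached as far as the arm can. A call with a number of a shift or a turn outside -1 to 1 is refused whole. A call with a gripper value outside its range is refused whole. "hand" is the opening, from -1 (shut) to 1 (fully open), set as the call begins (left out, the last holds). The fingers move at their own pace and stop on an object; the grip force is fixed at half the most. Time passes only in rows, so rows that do not move let the fingers close, or fill a call up. It gives the time, the measured TCP pose, the force, the opening and the grip force at its end, in the units of the state.
- monitor.get_obs(): the state, without advancing time (a new reading comes with each control period).
- optics.capture(name): name is "scene" or "top"; returns a dict with "frame" (420x560x3 uint8, blue, green, red), "K" (3x3 intrinsics, pixels), "D" ([k1, k2, p1, p2, k3] as OpenCV has them; the pictures are not rectified), "world_to_cam" (4x4, takes a point from world to camera coordinates). Camera axes: x right, y down, z forward; pixel columns grow to the right and rows downward; lengths in mm; the calibration is good to about 2 mm. A picture is of the moment at which its call begins. There is no depth.
- workorder.close_job(): hands the job in; it is judged then, once.
The state is a dict: "time": time; "joint_positions": joint angles; "dq": joint speeds; "tau": joint torques, N m; "tool_pos": TCP position; "tcp_rot": TCP orientation; "contact_force": force on the tool from outside, world axes, zero at the start; "moment": the same for the moment, N m; "grip_width": finger opening in mm; "finger_force": force on a finger pad.
Only numpy, scipy, OpenCV 4.12 (cv2) and the standard library are available. Lean on these libraries where they do the work, as an engineer would, in place of code of your own. Each camera call takes 0.05 s, during which the arm holds its last target. There are 200 camera calls.

TASK

The four 50 ml sample tubes were put back into the wrong dry-bath blocks: change them round until each tube stands fully down in the block of the same colour as the dot on its cap. Each block takes one tube, so park a tube in the bare aluminium block when you need a free place; that block is empty again at the end. Keep the tubes upright and never stand or lay one on the bench, and leave the blocks and the small white bottle where they are.

Things in the scene. Friction and masses are not known exactly. Their poses are not given: they have to be found in the camera images.
- tube_red: 50 ml screw-cap sample tube, blue cap with a round bright red sticker dot (27 mm) on top. 115 mm tall, about 35 g; clear body 29 mm in diameter (a straight, flat-bottomed cylinder for contacts); cap 34 mm in diameter from 100 to 115 mm above the origin, to be gripped from above. Origin: centre of the underside, z up along the tube.
- tube_yellow: 50 ml screw-cap sample tube, blue cap with a round golden yellow sticker dot (27 mm) on top. 115 mm tall, about 35 g; clear body 29 mm in diameter (a straight, flat-bottomed cylinder for contacts); cap 34 mm in diameter from 100 to 115 mm above the origin, to be gripped from above. Origin: centre of the underside, z up along the tube.
- tube_green: 50 ml screw-cap sample tube, blue cap with a round dark green sticker dot (27 mm) on top. 115 mm tall, about 35 g; clear body 29 mm in diameter (a straight, flat-bottomed cylinder for contacts); cap 34 mm in diameter from 100 to 115 mm above the origin, to be gripped from above. Origin: centre of the underside, z up along the tube.
- tube_black: 50 ml screw-cap sample tube, blue cap with a round black sticker dot (27 mm) on top. 115 mm tall, about 35 g; clear body 29 mm in diameter (a straight, flat-bottomed cylinder for contacts); cap 34 mm in diameter from 100 to 115 mm above the origin, to be gripped from above. Origin: centre of the underside, z up along the tube.
- block_red: one-tube dry-bath block, anodised bright red all over; 66 x 66 x 60 mm high, 0.6 kg, loose. Round bore in the middle of its top, 36 mm in diameter, countersunk to 48 mm over the top 12 mm; bore floor 12 mm above the bench. A tube in it has its cap top 127 mm above the bench. Origin: centre of the underside, z up.
- block_yellow: one-tube dry-bath block, anodised golden yellow all over; 66 x 66 x 60 mm high, 0.6 kg, loose. Round bore in the middle of its top, 36 mm in diameter, countersunk to 48 mm over the top 12 mm; bore floor 12 mm above the bench. A tube in it has its cap top 127 mm above the bench. Origin: centre of the underside, z up.
- block_green: one-tube dry-bath block, anodised dark green all over; 66 x 66 x 60 mm high, 0.6 kg, loose. Round bore in the middle of its top, 36 mm in diameter, countersunk to 48 mm over the top 12 mm; bore floor 12 mm above the bench. A tube in it has its cap top 127 mm above the bench. Origin: centre of the underside, z up.
- block_black: one-tube dry-bath block, anodised black all over; 66 x 66 x 60 mm high, 0.6 kg, loose. Round bore in the middle of its top, 36 mm in diameter, countersunk to 48 mm over the top 12 mm; bore floor 12 mm above the bench. A tube in it has its cap top 127 mm above the bench. Origin: centre of the underside, z up.
- block_bare: one-tube dry-bath block, bare aluminium, light silver-grey (the spare); 66 x 66 x 60 mm high, 0.6 kg, loose. Round bore in the middle of its top, 36 mm in diameter, countersunk to 48 mm over the top 12 mm; bore floor 12 mm above the bench. A tube in it has its cap top 127 mm above the bench. Origin: centre of the underside, z up.
- white_bottle: small round white reagent bottle with a white screw cap, 41 mm in diameter, 74 mm tall, standing among the blocks; not to be moved. Origin: centre of its underside, z up.

How it is judged:
By the outcome, as a careful person would: the job done as asked, in the order asked, and still so for the second after the job is handed in, with the robot touching nothing.
It also fails if it takes over 144 s, if anything falls off the work surface, if the arm or the gripper's body presses on something with over 40 N, if the wrist force passes 120 N, or if a joint passes its speed limit or range.

## Working session

There is one attempt and no reset: what is moved stays moved. The work goes in short steps, Python scripts to look and compute and a tool call to move; the robot and the scene stay as the last step left them, time stands still between calls to the robot, and variables do not carry over. Pictures are saved under pics/ and viewed, at most 14 in all, crops included, and the job is handed in when it is done.

Besides the shell and the picture viewer there is one more tool, called after "Request:" as name([rows], argument=value, ...), one row to a line, values as JSON. servo_tool: Moves the arm, as the interface text tells. Shift numbers are shares of 200 mm and turn numbers shares of 90 degrees, none past 1 either way. Its arguments: {"type":"object","properties":{"linear":{"type":"array","items":{"type":"array","items":{"type":"number","minimum":-1,"maximum":1}}},"spin":{"type":"array","items":{"type":"number","minimum":-1,"maximum":1}},"hand":{"type":"number"}},"required":["linear","spin"]}

```bash
mkdir -p pics; python3 - <<'E'
from plant import monitor, optics
import cv2, numpy as np
np.set_printoptions(suppress=True,precision=3)
print(monitor.get_obs())
ims=[]
for n in("scene","top"):
    d=optics.capture(n);np.savez(f"{n}0.npz",**d)
    cv2.imwrite(f"pics/{n}0.png",d["frame"]);print(n,d["K"],d["D"],d["world_to_cam"])
E
```

```text
{'time': 0.0, 'joint_positions': array([ 1.023,  0.343,  1.525, -0.   ,  1.275, -0.146]), 'dq': array([-0.   , -0.001,  0.001,  0.   ,  0.   , -0.   ]), 'tau': array([  0.002, -43.125, -24.423,   0.072,   0.056,  -0.   ]), 'tool_pos': array([205.101, 482.842, 226.038]), 'tcp_rot': array([-3.14, -0.  ,  2.74]), 'contact_force': array([ 0.684,  0.114, -0.158]), 'moment': array([ 0.017, -0.008, -0.02 ]), 'finger_force': 0.0, 'grip_width': 91.97663727048001}
scene [[509.855   0.    281.781]
 [  0.    509.855 199.584]
 [  0.      0.      1.   ]] [-0.073  0.     0.     0.     0.   ] [[   0.587   -0.809    0.019 -222.095]
 [  -0.536   -0.405   -0.741  351.334]
 [   0.607    0.425   -0.671  572.631]
 [   0.       0.       0.       1.   ]]
top [[380.517   0.    280.215]
 [  0.    380.517 205.569]
 [  0.      0.      1.   ]] [0. 0. 0. 0. 0.] [[ -0.023  -0.999  -0.026 122.067]
 [ -0.995   0.025  -0.1   529.536]
 [  0.1     0.023  -0.995 848.707]
 [  0.      0.      0.      1.   ]]
```

View pics/scene0.png

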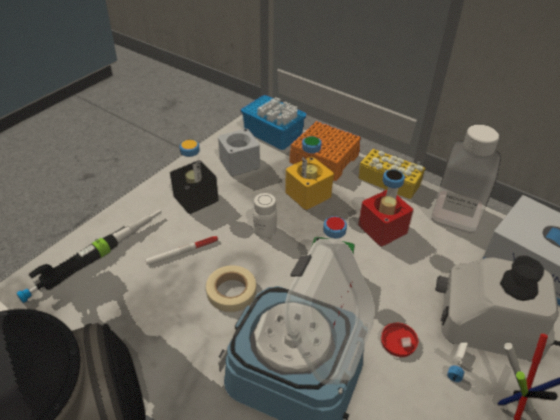

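View pics/top0.png

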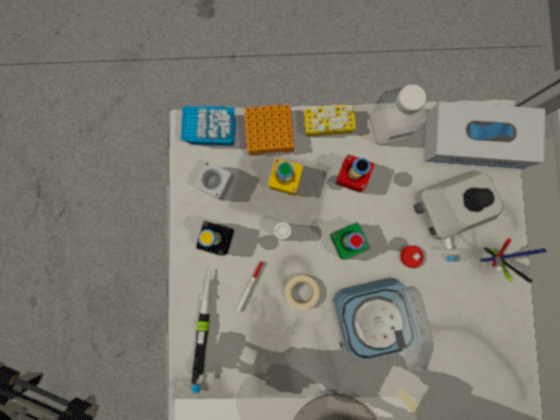

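The scene view shows yellow-dot tube (190,148) in the black block, green (312,144) in yellow, black (394,178) in red, and red (335,226) in green. Bare is empty at (238,142). The top view agrees. Next I'll zoom in for accurate pixel positions.

```bash
python3 - <<'E'
import cv2, numpy as np
for n,(x,y,w,h,s) in dict(top=(185,135,215,130,3.7),scene=(160,120,265,150,3)).items():
    f=np.load(n+"0.npz")["frame"][y:y+h,x:x+w]
    f=cv2.resize(f,None,fx=s,fy=s,interpolation=cv2.INTER_CUBIC)
    f=cv2.convertScaleAbs(f,alpha=1.4,beta=10)
    for v in range(0,w,20): cv2.putText(f,str(x+v),(int((v+.5)*s),8),0,.33,(255,255,255)); cv2.line(f,(int((v+.5)*s),10),(int((v+.5)*s),14),(255,255,255))
    for v in range(0,h,20): cv2.putText(f,str(y+v),(0,int((v+.5)*s)+4),0,.33,(255,255,255)); cv2.line(f,(24,int((v+.5)*s)),(28,int((v+.5)*s)),(255,255,255))
    cv2.imwrite(f"pics/{n}0z.png",f)
E
```

```text
(no output)
```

View pics/top0z.png

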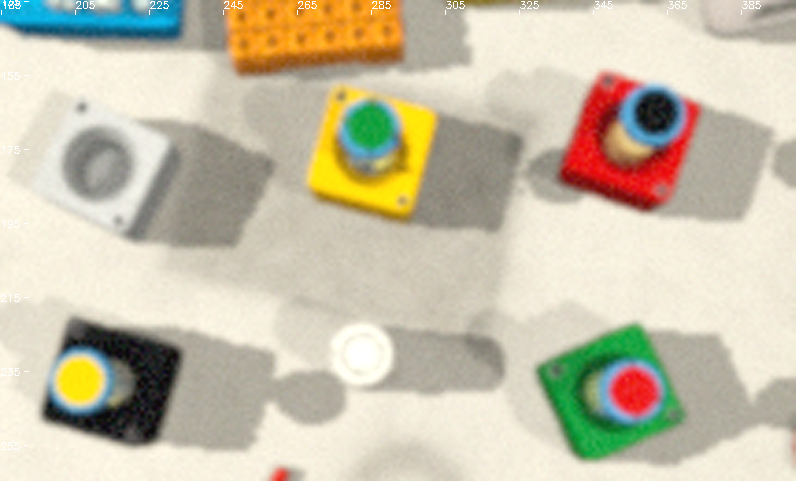

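View pics/scene0z.png

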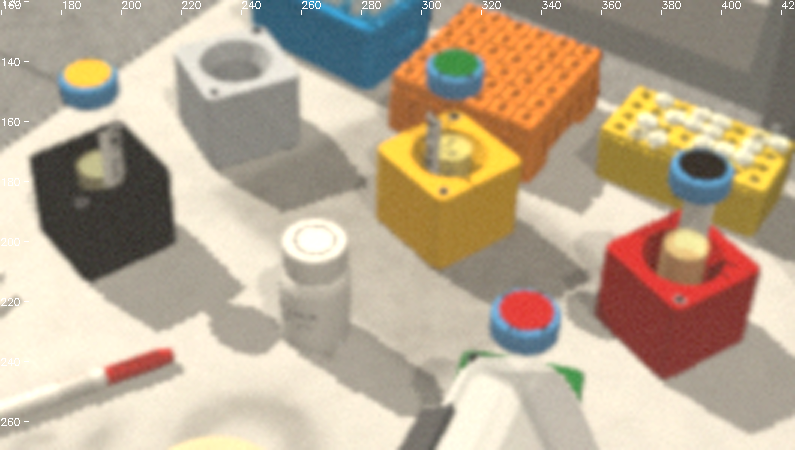

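Zoom pixels:

| Item | Top zoom (u,v) | Scene zoom (u,v) |
|---|---|---|
| Dot, green | (370,126) | (456,62) |
| Dot, black | (656,110) | (702,163) |
| Dot, yellow | (80,381) | (88,73) |
| Dot, red | (635,391) | (526,310) |
| Block centre, bare | (100,164) | (236,61) |
| Block centre, yellow | (372,149) | (448,153) |
| Block centre, red | (636,134) | (683,255) |
| Block centre, green | (616,393) | hidden by the centrifuge lid |
| Block centre, black | (106,380) | (98,167) |

```bash
cat > h.py <<'E'
import cv2, numpy as np
np.set_printoptions(suppress=True,precision=1)
Z=dict(top=(185,135,3.7),scene=(160,120,3.))
def load(n,f=None): return np.load(f or n+"0.npz")
C={n:{k:load(n)[k] for k in("K","D","world_to_cam")} for n in Z}
def unz(n,p): x,y,s=Z[n]; return np.array([x+p[0]/s-.5,y+p[1]/s-.5])
def tri(pt,ps):
    P=[];q=[]
    for n,p in(("top",pt),("scene",ps)):
        c=C[n];P.append(c["world_to_cam"][:3]);q.append(cv2.undistortPoints(np.array([[p]],float),c["K"],c["D"]).reshape(2,1))
    X=cv2.triangulatePoints(P[0],P[1],q[0],q[1]);X=(X[:3]/X[3]).ravel()
    e=[np.linalg.norm(proj(n,X)-p) for n,p in(("top",pt),("scene",ps))]
    return X,np.array(e)
def proj(n,X):
    T=C[n]["world_to_cam"];return cv2.projectPoints(np.array([X],float),cv2.Rodrigues(T[:3,:3])[0],T[:3,3],C[n]["K"],C[n]["D"])[0].ravel()
def atz(n,p,z):
    c=C[n];T=c["world_to_cam"];r=np.append(cv2.undistortPoints(np.array([[p]],float),c["K"],c["D"]).ravel(),1)
    d=T[:3,:3].T@r;o=-T[:3,:3].T@T[:3,3];return o+d*(z-o[2])/d[2]
def dot(img,p):
    "centroid of the sticker around seed p"
    u=cv2.resize(img,None,fx=6,fy=6,interpolation=cv2.INTER_CUBIC);u=cv2.GaussianBlur(u,(0,0),4)
    s=tuple(int((v+.5)*6) for v in p);m=np.zeros((u.shape[0]+2,u.shape[1]+2),np.uint8)
    a=cv2.floodFill(u.copy(),m,s,0,(45,)*3,(45,)*3,4|cv2.FLOODFILL_FIXED_RANGE|(255<<8)|cv2.FLOODFILL_MASK_ONLY)[0]
    M=cv2.moments(m[1:-1,1:-1],True);return np.array([M["m10"]/M["m00"],M["m01"]/M["m00"]])/6-.42,a/36
E
python3 - <<'E'
from h import *
D=dict(green=((370,126),(456,62)),black=((656,110),(702,163)),yellow=((80,381),(88,73)),red=((635,391),(526,310)))
for k,(a,b) in D.items():
    (pa,aa),(pb,ab)=dot(load("top")["frame"],unz("top",a)),dot(load("scene")["frame"],unz("scene",b))
    print("tube",k,unz("top",a),pa,aa,unz("scene",b),pb,ab,*tri(pa,pb),"z127:",atz("top",pa,127),atz("scene",pb,127))
B=dict(bare=((100,164),(236,61)),yellow=((372,149),(448,153.5)),red=((636,134),(683,255)),black=((105.5,380),(98,167)))
for k,(a,b) in B.items(): print("block",k,*tri(unz("top",a),unz("scene",b)),atz("top",unz("top",a),60))
print("green",atz("top",unz("top",(616,393)),60))
for k,s in dict(bare=((82,107),(118,221)),yellow=((341,96),(403,201)),red=((610,78),(662,190)),green=((558,370),(675,416)),black=((78,326),(133,434))).items():
    a,b=[atz("top",unz("top",p),60) for p in s];d=b-a;print(k,"diag yaw",np.degrees(np.arctan2(d[1],d[0])),np.hypot(*d[:2]))
print("bottle",tri(unz("top",(361,354)),unz("scene",(315,241))))
print("tall bottle cap",tri((411,99),(482,140)))
print("lid top scene/top?",atz("top",(380,290),100),atz("top",(340,310),100))
E
```

```text
tube green [284.5 168.6] [284.7 168.8] 105.38888888888889 [311.5 140.2] [311.6 140.7] 101.86111111111111 [597.6  96.5 128.4] [0.4 0.4] z127: [598.4  95.9 127. ] [598.8  98.1 127. ]
tube black [361.8 164.2] [361.7 165. ] 84.44444444444444 [393.5 173.8] [393.9 174.4] 115.13888888888889 [601.1 -61.5 128.7] [0.3 0.4] z127: [601.8 -62.4 127. ] [602.6 -60.3 127. ]
tube yellow [206.1 237.5] [206.  237.4] 86.77777777777777 [188.8 143.8] [188.7 143.9] 102.02777777777777 [460.5 259.7 128.8] [0.4 0.5] z127: [461.1 259.5 127. ] [461.7 262.3 127. ]
tube red [356.1 240.2] [356.  240.3] 96.05555555555556 [334.8 222.8] [335.1 222.8] 180.75 [447.8 -43.2 128.8] [0.3 0.4] z127: [448.2 -44.  127. ] [449.  -41.9 127. ]
block bare [592.6 261.7  61.4] [0.4 0.4] [593.4 261.3  60. ]
block yellow [597.1  97.1  61.2] [0.6 0.7] [598.1  96.1  60. ]
block red [601.7 -61.5  61.8] [0.7 0.9] [602.8 -63.1  60. ]
block black [461.5 260.5  57.9] [0.8 1. ] [462.6 258.7  60. ]
green [447.9 -44.7  60. ]
bare diag yaw -162.9908037446317 73.87917252833911
yellow diag yaw -151.20323398774946 74.55999666895212
red diag yaw -157.81727672089406 74.76877459412606
green diag yaw -112.93224449709123 73.58048410389618
black diag yaw -153.34576059239325 72.85139941422496
bottle (array([473.7, 105.8,  73.3]), array([0.3, 0.4]))
tall bottle cap (array([ 721.7, -155.6,  170.5]), array([0.2, 0.2]))
lid top scene/top? [345.6 -93.4 100. ] [307. -10. 100.]
```

Both views agree within about 2 mm: caps at z about 128, block tops at about 61. The plan is yellow→bare, black→black, red→red, green→green, yellow→yellow. First I'll check the centrifuge lid next to the green block.

```bash
python3 - <<'E'
from h import *
a=load("top")["frame"][220:400,310:450];b=load("scene")["frame"][210:390,220:400]
a,b=[cv2.resize(cv2.convertScaleAbs(i,alpha=1.3),None,fx=2.4,fy=2.4,interpolation=cv2.INTER_CUBIC) for i in(a,b)]
cv2.imwrite("pics/lid.png",np.hstack([a,b]))
E
```

```text
(no output)
```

View pics/lid.png

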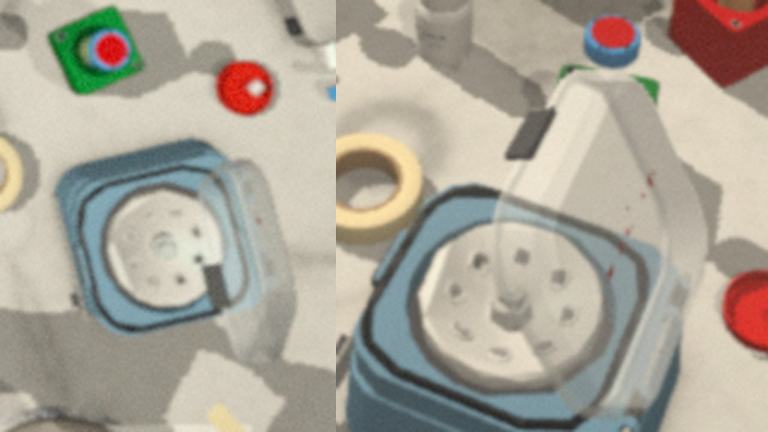

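The lid stands open on the centrifuge's right (-y) side. Its handle is at top px (400,340) and scene px (301,266).

```bash
python3 - <<'E'
from h import *
print(tri((400.4,340),(301,266)), tri((395,291),(342,244)),tri((412,289),(365,262)),tri((411,289),(342,244)))
E
```

```text
(array([277.2, -94.1, 229. ]), array([0.2, 0.4])) (array([356.4, -99.1, 198.4]), array([0.9, 1.3])) (array([ 357.6, -132.5,  187.4]), array([0.5, 0.8])) (array([ 353.9, -113.5,  212.4]), array([6. , 9.4]))
```

Request:
servo_tool([
  [0,0,0],
  [0,0,0],
  [0,0,0],
  [-0.2,-0.175,0],
  [-0.2,-0.175,0],
  [-0.2,-0.175,0],
  [-0.2,-0.175,0],
  [-0.2,-0.175,0],
], spin=[-0.085,-0.085,-0.086,0,0,0,0,0], hand=1)

```text
time: 1.1
tool_pos: [406.3, 306.9, 226.5]
tcp_rot: [-3.142, -0.0, -3.141]
contact_force: [0.8, -0.0, -0.8]
grip_width: 92.0
finger_force: 0.0
```

Request:
servo_tool([
  [-0.137,-0.117,0],
  [-0.137,-0.117,0],
  [0,0,0],
  [0,0,0.18],
  [0,0,0.18],
  [0,0,0.18],
  [0,0,0.09],
  [0,0,0],
], spin=[0,0,0,0,0,0,0,0])

```text
time: 2.1
tool_pos: [458.4, 261.8, 99.4]
tcp_rot: [-3.141, -0.004, -3.14]
contact_force: [0.5, -0.1, -0.5]
grip_width: 92.0
finger_force: 0.0
```

```bash
python3 - <<'E'
from h import *
from plant import optics
a=optics.capture("top")["frame"][200:280,160:270];b=optics.capture("scene")["frame"][80:200,120:250]
a,b=[cv2.resize(cv2.convertScaleAbs(i,alpha=1.3),(int(i.shape[1]*400/i.shape[0]),400),interpolation=cv2.INTER_CUBIC)[:,:399] for i in(a,b)]
cv2.imwrite("pics/g1.png",np.hstack([a,b]))
E
```

```text
(no output)
```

View pics/g1.png

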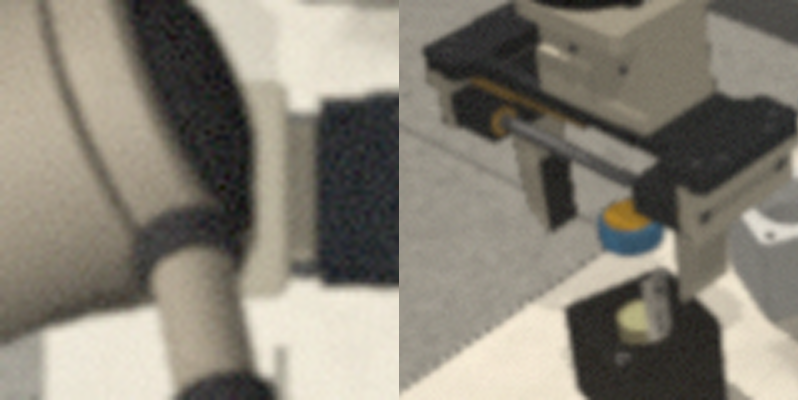

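The cap sits between the fingers (scene crop at 630,225). I'll close on it.

Request:
servo_tool([
  [-0.012,-0.006,0],
  [0,0,0],
  [0,0,0],
  [0,0,0],
  [0,0,0],
  [0,0,0],
  [0,0,0],
  [0,0,0],
], spin=[0,0,0,0,0,0,0,0], hand=-1)

```text
time: 3.2
tool_pos: [462.6, 260.3, 100.7]
tcp_rot: [3.142, -0.0, -3.141]
contact_force: [0.9, -0.0, 0.4]
grip_width: 33.6
finger_force: 30.0
```

Request:
servo_tool([
  [0,0,0.0],
  [0,0,-0.08],
  [0,0,-0.12],
  [0,0,-0.15],
  [0,0,-0.15],
  [0,0,-0.1],
  [0,0,-0.05],
  [0,0,0],
], spin=[0,0,0,0,0,0,0,0])

```text
time: 4.2
tool_pos: [462.7, 260.3, 230.9]
tcp_rot: [3.141, 0.001, -3.141]
contact_force: [0.6, -0.3, -1.0]
grip_width: 33.7
finger_force: 30.0
```

Request:
servo_tool([
  [-0.06,0,0],
  [-0.12,0.006,0],
  [-0.15,0,0],
  [-0.15,0,0],
  [-0.12,0,0],
  [-0.059,0,0],
  [0,0,0],
  [0,0,0],
], spin=[0,0,0,0,0,0,0,0])

```text
time: 5.2
tool_pos: [593.7, 261.6, 230.5]
tcp_rot: [-3.142, -0.001, -3.141]
contact_force: [-0.2, -0.7, -0.6]
grip_width: 33.9
finger_force: 30.0
```

```bash
python3 - <<'E'
from h import *
from plant import optics
a=optics.capture("top")["frame"][140:220,170:250];b=optics.capture("scene")["frame"][60:180,180:300]
a,b=[cv2.resize(cv2.convertScaleAbs(i,alpha=1.3),(400,400),interpolation=cv2.INTER_CUBIC) for i in(a,b)]
cv2.imwrite("pics/p1.png",np.hstack([a,b]))
E
```

```text
(no output)
```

View pics/p1.png

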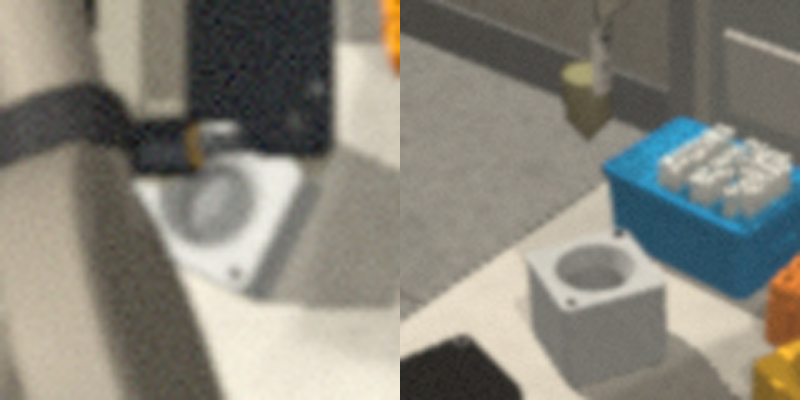

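The tube hangs over the bare block: its tip is at scene px (236,101) and the bore at (238,140). I'll lower it into the bore.

Request:
servo_tool([
  [0.003,0,0.1],
  [0,0,0.15],
  [0,0,0.12],
  [0,0,0.06],
  [0,0,0.05],
  [0,0,0.05],
  [0,0,0],
  [0,0,0],
], spin=[0,0,0,0,0,0,0,0])

```text
time: 6.3
tool_pos: [594.1, 261.6, 125.3]
tcp_rot: [3.141, 0.001, -3.141]
contact_force: [-0.4, 1.0, 0.7]
grip_width: 33.8
finger_force: 30.0
```

Request:
servo_tool([
  [0,0,0.04],
  [0,0,0.04],
  [0,0,0.025],
  [0,0,0.012],
  [0,0,0.005],
  [0,0,0],
  [0,0,0],
  [0,0,0],
], spin=[0,0,0,0,0,0,0,0])

```text
time: 7.3
tool_pos: [594.0, 261.6, 100.7]
tcp_rot: [3.141, 0.001, -3.141]
contact_force: [-1.5, -0.9, 3.6]
grip_width: 33.9
finger_force: 30.0
```

Request:
servo_tool([
  [0,0,0],
  [0,0,0],
  [0,0,0],
  [0,0,0],
  [0,0,-0.08],
  [0,0,-0.12],
  [0,0,-0.12],
  [0,0,-0.08],
], spin=[0,0,0,0,0,0,0,0], hand=1)

```text
time: 8.3
tool_pos: [594.3, 261.7, 182.8]
tcp_rot: [3.141, 0.003, -3.141]
contact_force: [-0.7, -0.6, 0.2]
grip_width: 92.1
finger_force: 0.0
```

Request:
servo_tool([
  [-0.005,-0.15,0],
  [-0.005,-0.25,0],
  [-0.005,-0.25,0],
  [-0.005,-0.25,0],
  [-0.01,-0.25,0],
  [-0.01,-0.25,0],
  [0,-0.15,0],
  [0,-0.065,0],
], spin=[0,0,0,0,0,0,0,0])

```text
time: 9.3
tool_pos: [601.8, -63.1, 180.7]
tcp_rot: [3.142, 0.0, 3.14]
contact_force: [0.9, 0.6, -0.0]
grip_width: 91.5
finger_force: 0.0
```

```bash
python3 - <<'E'
from h import *
from plant import optics,monitor
a=optics.capture("top")["frame"][140:220,170:250];b=optics.capture("scene")["frame"][110:230,180:300]
a,b=[cv2.resize(cv2.convertScaleAbs(i,alpha=1.3),(400,400),interpolation=cv2.INTER_CUBIC) for i in(a,b)]
cv2.imwrite("pics/p2.png",np.hstack([a,b]));print(monitor.get_obs()["tool_pos"])
E
```

```text
[601.9 -62.2 180.5]
```

View pics/p2.png

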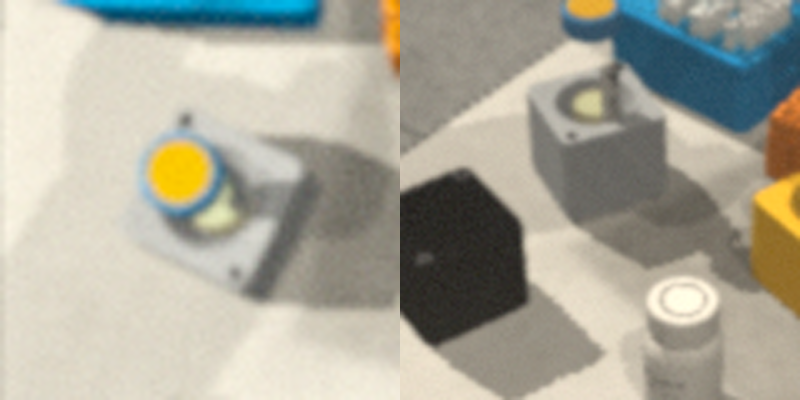

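The yellow tube stands in the bare block (top crop 182,172). Next is the black tube.

Request:
servo_tool([
  [0,0,0.1],
  [0,0,0.12],
  [0,0,0.11],
  [0,0,0.05],
  [0,0,0.02],
  [0,0,0],
  [0,0,0],
  [0,0,0],
], spin=[0,0,0,0,0,0,0,0])

```text
time: 10.4
tool_pos: [602.2, -61.5, 100.9]
tcp_rot: [-3.141, 0.001, -3.141]
contact_force: [-0.3, -0.2, -0.3]
grip_width: 91.4
finger_force: 0.0
```

Request:
servo_tool([
  [0,0,0],
  [0,0,0],
  [0,0,0],
  [0,0,0],
  [0,0,0],
  [0,0,0],
  [0,0,0],
  [0,0,0],
], spin=[0,0,0,0,0,0,0,0], hand=-1)

```text
time: 11.4
tool_pos: [601.9, -61.5, 100.3]
tcp_rot: [3.142, 0.0, -3.141]
contact_force: [-0.1, 0.3, -0.6]
grip_width: 33.5
finger_force: 30.0
```

Request:
servo_tool([
  [0,0,-0.04],
  [0,0,-0.08],
  [0,0,-0.12],
  [0,0,-0.15],
  [0,0,-0.13],
  [0,0,-0.1],
  [0,0,-0.05],
  [0,0,0],
], spin=[0,0,0,0,0,0,0,0])

```text
time: 12.4
tool_pos: [602.1, -61.5, 235.3]
tcp_rot: [-3.141, 0.002, -3.141]
contact_force: [0.3, 0.1, -0.3]
grip_width: 33.9
finger_force: 30.0
```

```bash
python3 - <<'E'
from h import *
from plant import optics
a,b=[optics.capture(n)["frame"] for n in("top","scene")]
pa,aa=dot(a,(206,174));pb,ab=dot(b,(237,113));print(pa,aa,pb,ab,tri(pa,pb))
E
```

```text
[205.3 173.9] 82.11111111111111 [236.6 110.7] 92.86111111111111 (array([591. , 260.7, 129.8]), array([0.5, 0.6]))
```

Request:
servo_tool([
  [0.07,0.161,0],
  [0.091,0.209,0],
  [0.098,0.225,0],
  [0.098,0.225,0],
  [0.098,0.225,0],
  [0.098,0.225,0],
  [0.091,0.209,0],
  [0.056,0.13,0],
], spin=[0,0,0,0,0,0,0,0])

```text
time: 13.5
tool_pos: [460.3, 261.9, 233.4]
tcp_rot: [-3.141, -0.002, -3.14]
contact_force: [0.3, 0.2, 0.2]
grip_width: 33.6
finger_force: 30.0
```

Request:
servo_tool([
  [0,0,0],
  [0,0,0],
  [0,0,0.08],
  [0,0,0.12],
  [0,0,0.12],
  [0,0,0.08],
  [0,0,0],
  [0,0,0],
], spin=[0,0,0,0,0,0,0,0])

```text
time: 14.5
tool_pos: [462.5, 259.8, 154.9]
tcp_rot: [3.141, 0.001, 3.141]
contact_force: [-0.1, 0.2, -0.2]
grip_width: 33.8
finger_force: 30.0
```

Request:
servo_tool([
  [0,0.002,0.04],
  [0,0,0.05],
  [0,0,0.05],
  [0,0,0.05],
  [0,0,0.04],
  [0,0,0.025],
  [0,0,0],
  [0,0,0],
], spin=[0,0,0,0,0,0,0,0])

```text
time: 15.5
tool_pos: [462.0, 260.8, 103.6]
tcp_rot: [3.141, 0.001, -3.141]
contact_force: [-0.6, -0.6, -0.7]
grip_width: 33.7
finger_force: 30.0
```

Request:
servo_tool([
  [0,0,0.01],
  [0,0,0.006],
  [0,0,0],
  [0,0,0],
  [0,0,0],
  [0,0,0],
  [0,0,0],
  [0,0,0],
], spin=[0,0,0,0,0,0,0,0])

```text
time: 16.5
tool_pos: [461.9, 260.7, 100.2]
tcp_rot: [3.141, 0.0, -3.141]
contact_force: [-0.2, -0.2, 2.9]
grip_width: 33.8
finger_force: 30.0
```

Request:
servo_tool([
  [0,0,0],
  [0,0,0],
  [0,0,0],
  [0,0,0],
  [0,0,-0.08],
  [0,0,-0.12],
  [0,0,-0.12],
  [0,0,-0.08],
], spin=[0,0,0,0,0,0,0,0], hand=1)

```text
time: 17.5
tool_pos: [462.0, 260.8, 181.3]
tcp_rot: [3.141, 0.001, -3.141]
contact_force: [0.2, -0.8, -0.4]
grip_width: 91.8
finger_force: 0.0
```

Request:
servo_tool([
  [0.01,-0.15,0],
  [0.01,-0.22,0],
  [0.01,-0.22,0],
  [0.01,-0.22,0],
  [0.01,-0.22,0],
  [0.01,-0.22,0],
  [0.006,-0.17,0],
  [0,-0.1,0],
], spin=[0,0,0,0,0,0,0,0])

```text
time: 18.5
tool_pos: [448.5, -44.9, 180.2]
tcp_rot: [-3.141, 0.0, 3.14]
contact_force: [-0.5, -0.2, -0.1]
grip_width: 91.7
finger_force: 0.0
```

```bash
python3 - <<'E'
from h import *
from plant import optics,monitor
a,b=[optics.capture(n)["frame"] for n in("top","scene")]
pa,aa=dot(a,(206,237));pb,ab=dot(b,(188.8,143.8));print(pa,aa,pb,ab,tri(pa,pb),monitor.get_obs()["tool_pos"])
a,b=a[180:290,300:450],b[100:280,150:400]
a,b=[cv2.resize(cv2.convertScaleAbs(i,alpha=1.3),None,fx=290/i.shape[0],fy=290/i.shape[0],interpolation=cv2.INTER_CUBIC) for i in(a,b)]
cv2.imwrite("pics/p3.png",np.hstack([a,b]))
E
```

```text
[205.8 237.1] 91.19444444444444 [188.7 143.5] 106.38888888888889 (array([461.1, 260.2, 129.1]), array([0.4, 0.5])) [448.7 -44.9 180.1]
```

View pics/p3.png

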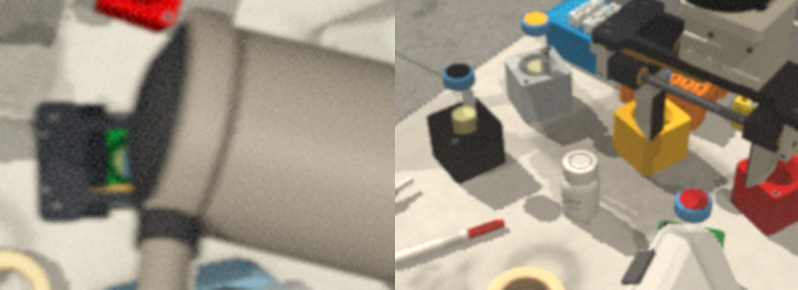

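The black tube is seated in the black block, and the gripper is above the red tube with the lid clear.

Request:
servo_tool([
  [0,0.007,0.08],
  [0,0,0.1],
  [0,0,0.1],
  [0,0,0.07],
  [0,0,0.047],
  [0,0,0],
  [0,0,0],
  [0,0,0],
], spin=[0,0,0,0,0,0,0,0])

```text
time: 19.6
tool_pos: [449.0, -41.9, 101.2]
tcp_rot: [-3.141, 0.001, -3.141]
contact_force: [0.1, 0.6, -0.6]
grip_width: 91.8
finger_force: 0.0
```

Request:
servo_tool([
  [0,0,0],
  [0,0,0],
  [0,0,0],
  [0,0,0],
  [0,0,0],
  [0,0,0],
  [0,0,0],
  [0,0,0],
], spin=[0,0,0,0,0,0,0,0], hand=-1)

```text
time: 20.6
tool_pos: [448.6, -41.9, 100.7]
tcp_rot: [3.141, -0.0, -3.141]
contact_force: [0.1, -0.2, -0.2]
grip_width: 33.6
finger_force: 30.0
```

Request:
servo_tool([
  [0,0,-0.04],
  [0,0,-0.08],
  [0,0,-0.12],
  [0,0,-0.15],
  [0,0,-0.13],
  [0,0,-0.1],
  [0,0,-0.05],
  [0,0,0],
], spin=[0,0,0,0,0,0,0,0])

```text
time: 21.6
tool_pos: [448.8, -41.9, 235.1]
tcp_rot: [-3.141, 0.001, -3.141]
contact_force: [0.4, -0.2, 0.1]
grip_width: 33.7
finger_force: 30.0
```

Request:
servo_tool([
  [-0.08,-0.01,0],
  [-0.15,-0.02,0],
  [-0.17,-0.02,0],
  [-0.17,-0.02,0],
  [-0.12,-0.02,0],
  [-0.078,-0.01,0],
  [0,0,0],
  [0,0,0],
], spin=[0,0,0,0,0,0,0,0])

```text
time: 22.6
tool_pos: [601.4, -61.7, 233.9]
tcp_rot: [3.141, -0.002, -3.141]
contact_force: [-0.8, 0.4, -0.5]
grip_width: 33.9
finger_force: 30.0
```

Request:
servo_tool([
  [0,0,0.08],
  [0,0,0.12],
  [0,0,0.12],
  [0,0,0.08],
  [0,0,0],
  [0,0,0],
  [0,0,0],
  [0,0,0],
], spin=[0,0,0,0,0,0,0,0])

```text
time: 23.6
tool_pos: [602.6, -61.9, 155.4]
tcp_rot: [-3.141, 0.001, -3.141]
contact_force: [0.4, -0.4, -0.7]
grip_width: 33.5
finger_force: 30.0
```

Next I'll go down 55 mm (0.275).

Request:
servo_tool([
  [0,0,0.04],
  [0,0,0.05],
  [0,0,0.05],
  [0,0,0.05],
  [0,0,0.04],
  [0,0,0.025],
  [0,0,0.008],
  [0,0,0],
], spin=[0,0,0,0,0,0,0,0])

```text
time: 24.6
tool_pos: [602.4, -61.9, 102.3]
tcp_rot: [3.142, 0.0, -3.141]
contact_force: [0.3, -0.2, -0.5]
grip_width: 33.9
finger_force: 30.0
```

Request:
servo_tool([
  [0,0,0.008],
  [0,0,0.004],
  [0,0,0],
  [0,0,0],
  [0,0,0],
  [0,0,0],
  [0,0,0],
  [0,0,0],
], spin=[0,0,0,0,0,0,0,0])

```text
time: 25.6
tool_pos: [602.8, -62.0, 100.6]
tcp_rot: [-3.141, 0.002, -3.141]
contact_force: [-0.5, 0.7, 5.9]
grip_width: 33.5
finger_force: 30.0
```

Request:
servo_tool([
  [0,0,0],
  [0,0,0],
  [0,0,0],
  [0,0,0],
  [0,0,-0.08],
  [0,0,-0.12],
  [0,0,-0.12],
  [0,0,-0.08],
], spin=[0,0,0,0,0,0,0,0], hand=1)

```text
time: 26.6
tool_pos: [602.8, -62.0, 182.1]
tcp_rot: [-3.141, 0.003, -3.141]
contact_force: [-0.2, -0.2, -0.1]
grip_width: 91.9
finger_force: 0.0
```

Request:
servo_tool([
  [0,0.09,0],
  [0.01,0.15,0],
  [0.01,0.18,0],
  [0,0.17,0],
  [0,0.13,0],
  [0,0.075,0],
  [0,0,0],
  [0,0,0],
], spin=[0,0,0,0,0,0,0,0])

```text
time: 27.6
tool_pos: [598.2, 96.5, 179.4]
tcp_rot: [-3.141, -0.0, 3.141]
contact_force: [-0.1, -0.5, 0.0]
grip_width: 91.8
finger_force: 0.0
```

```bash
python3 - <<'E'
from h import *
from plant import optics,monitor
a,b=[optics.capture(n)["frame"] for n in("top","scene")]
pa,aa=dot(a,(361.8,165));pb,ab=dot(b,(394,174));print(pa,aa,pb,ab,tri(pa,pb),monitor.get_obs()["tool_pos"])
a,b=a[130:280,250:420],b[90:270,230:430]
a,b=[cv2.resize(cv2.convertScaleAbs(i,alpha=1.3),None,fx=350/i.shape[0],fy=350/i.shape[0],interpolation=cv2.INTER_CUBIC) for i in(a,b)]
cv2.imwrite("pics/p4.png",np.hstack([a,b]))
E
```

```text
[362.4 164.9] 100.38888888888889 [394.8 175. ] 139.97222222222223 (array([601.5, -63. , 127.9]), array([0.3, 0.4])) [598.3  96.2 179.6]
```

View pics/p4.png

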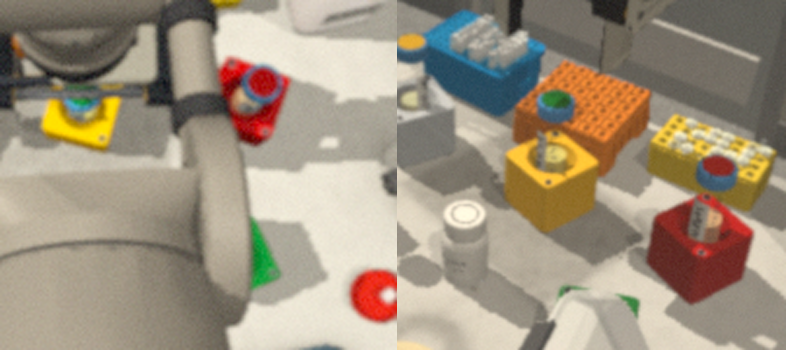

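The red tube is seated in the red block (scene crop 717,170). The gripper is above the green tube.

Request:
servo_tool([
  [0,0.003,0.08],
  [0,0,0.1],
  [0,0,0.1],
  [0,0,0.07],
  [0,0,0.045],
  [0,0,0],
  [0,0,0],
  [0,0,0],
], spin=[0,0,0,0,0,0,0,0])

```text
time: 28.7
tool_pos: [598.6, 97.8, 101.4]
tcp_rot: [3.141, 0.001, -3.141]
contact_force: [-1.1, 0.0, 0.0]
grip_width: 91.9
finger_force: 0.0
```

Request:
servo_tool([
  [0,0,0],
  [0,0,0],
  [0,0,0],
  [0,0,0],
  [0,0,0],
  [0,0,0],
  [0,0,0],
  [0,0,0],
], spin=[0,0,0,0,0,0,0,0], hand=-1)

```text
time: 29.7
tool_pos: [598.2, 97.7, 100.7]
tcp_rot: [3.142, 0.0, -3.141]
contact_force: [-0.5, -0.8, 0.2]
grip_width: 33.7
finger_force: 30.0
```

Request:
servo_tool([
  [0,0,-0.04],
  [0,0,-0.08],
  [0,0,-0.12],
  [0,0,-0.15],
  [0,0,-0.13],
  [0,0,-0.1],
  [0,0,-0.05],
  [0,0,0],
], spin=[0,0,0,0,0,0,0,0])

```text
time: 30.7
tool_pos: [598.5, 97.8, 235.7]
tcp_rot: [3.141, 0.002, -3.141]
contact_force: [-0.0, 0.1, 0.5]
grip_width: 33.6
finger_force: 30.0
```

Request:
servo_tool([
  [0.06,-0.06,0],
  [0.12,-0.11,0],
  [0.15,-0.14,0],
  [0.15,-0.14,0],
  [0.13,-0.12,0],
  [0.09,-0.085,0],
  [0.05,-0.05,0],
  [0,0,0],
], spin=[0,0,0,0,0,0,0,0])

```text
time: 31.7
tool_pos: [448.0, -43.6, 234.5]
tcp_rot: [3.141, -0.0, 3.141]
contact_force: [0.7, 0.2, -0.2]
grip_width: 33.8
finger_force: 30.0
```

Request:
servo_tool([
  [0,0,0.08],
  [0,0,0.12],
  [0,0,0.12],
  [0,0,0.08],
  [0,0,0],
  [0,0,0],
  [0,0,0],
  [0,0,0],
], spin=[0,0,0,0,0,0,0,0])

```text
time: 32.7
tool_pos: [448.6, -43.3, 155.2]
tcp_rot: [-3.141, 0.001, -3.141]
contact_force: [1.0, -0.7, -0.6]
grip_width: 33.6
finger_force: 30.0
```

Request:
servo_tool([
  [0,0,0.04],
  [0,0,0.05],
  [0,0,0.05],
  [0,0,0.05],
  [0,0,0.04],
  [0,0,0.025],
  [0,0,0.008],
  [0,0,0],
], spin=[0,0,0,0,0,0,0,0])

```text
time: 33.7
tool_pos: [448.4, -43.3, 102.2]
tcp_rot: [3.142, 0.0, -3.141]
contact_force: [-0.3, 0.7, -0.2]
grip_width: 33.3
finger_force: 30.0
```

Request:
servo_tool([
  [0,0,0.007],
  [0,0,0.004],
  [0,0,0],
  [0,0,0],
  [0,0,0],
  [0,0,0],
  [0,0,0],
  [0,0,0],
], spin=[0,0,0,0,0,0,0,0])

```text
time: 34.7
tool_pos: [448.9, -43.5, 100.6]
tcp_rot: [-3.141, 0.002, -3.141]
contact_force: [-0.4, 0.3, 5.4]
grip_width: 33.5
finger_force: 30.0
```

Request:
servo_tool([
  [0,0,0],
  [0,0,0],
  [0,0,0],
  [0,0,0],
  [0,0,-0.08],
  [0,0,-0.12],
  [0,0,-0.12],
  [0,0,-0.08],
], spin=[0,0,0,0,0,0,0,0], hand=1)

```text
time: 35.7
tool_pos: [448.5, -43.4, 180.9]
tcp_rot: [-3.141, 0.001, -3.141]
contact_force: [0.0, -0.5, 0.4]
grip_width: 91.9
finger_force: 0.0
```

Request:
servo_tool([
  [-0.07,0.15,0],
  [-0.1,0.21,0],
  [-0.1,0.21,0],
  [-0.1,0.21,0],
  [-0.1,0.21,0],
  [-0.1,0.21,0],
  [-0.1,0.2,0],
  [-0.05,0.125,0],
], spin=[0,0,0,0,0,0,0,0])

```text
time: 36.7
tool_pos: [592.6, 263.7, 179.3]
tcp_rot: [3.141, -0.0, -3.14]
contact_force: [1.0, 0.1, 0.2]
grip_width: 92.1
finger_force: 0.0
```

Request:
servo_tool([
  [0,0,0],
  [0,0,0.08],
  [0,0,0.1],
  [0,0,0.1],
  [0,0,0.07],
  [0,0,0.05],
  [0,0,0],
  [0,0,0],
], spin=[0,0,0,0,0,0,0,0])

```text
time: 37.7
tool_pos: [592.6, 261.8, 100.6]
tcp_rot: [3.141, 0.001, -3.141]
contact_force: [0.3, 0.4, -0.2]
grip_width: 91.7
finger_force: 0.0
```

Request:
servo_tool([
  [0,0,0],
  [0,0,0],
  [0,0,0],
  [0,0,0],
  [0,0,0],
  [0,0,0],
  [0,0,0],
  [0,0,0],
], spin=[0,0,0,0,0,0,0,0], hand=-1)

```text
time: 38.7
tool_pos: [592.2, 261.7, 99.9]
tcp_rot: [3.142, -0.0, -3.141]
contact_force: [-0.2, 1.1, -0.4]
grip_width: 33.8
finger_force: 30.0
```

Request:
servo_tool([
  [0,0,-0.04],
  [0,0,-0.08],
  [0,0,-0.12],
  [0,0,-0.15],
  [0,0,-0.13],
  [0,0,-0.1],
  [0,0,-0.05],
  [0,0,0],
], spin=[0,0,0,0,0,0,0,0])

```text
time: 39.7
tool_pos: [592.4, 261.8, 235.0]
tcp_rot: [3.141, 0.002, -3.141]
contact_force: [-0.1, -0.9, -0.2]
grip_width: 33.7
finger_force: 30.0
```

Request:
servo_tool([
  [-0.012,-0.08,0],
  [-0.01,-0.15,0],
  [-0.01,-0.18,0],
  [0,-0.17,0],
  [0,-0.13,0],
  [0,-0.08,0],
  [0,-0.033,0],
  [0,0,0],
], spin=[0,0,0,0,0,0,0,0])

```text
time: 40.7
tool_pos: [598.6, 97.1, 233.8]
tcp_rot: [3.141, -0.0, -3.142]
contact_force: [-0.2, -0.1, 0.3]
grip_width: 33.8
finger_force: 30.0
```

Request:
servo_tool([
  [0,0,0.08],
  [0,0,0.12],
  [0,0,0.12],
  [0,0,0.08],
  [0,0,0],
  [0,0,0],
  [0,0,0],
  [0,0,0],
], spin=[0,0,0,0,0,0,0,0])

```text
time: 41.7
tool_pos: [598.9, 97.1, 154.6]
tcp_rot: [3.141, 0.001, -3.141]
contact_force: [-0.3, -0.1, -0.3]
grip_width: 33.5
finger_force: 30.0
```

Request:
servo_tool([
  [0,0,0.04],
  [0,0,0.05],
  [0,0,0.05],
  [0,0,0.05],
  [0,0,0.04],
  [0,0,0.025],
  [0,0,0.008],
  [0,0,0],
], spin=[0,0,0,0,0,0,0,0])

```text
time: 42.7
tool_pos: [598.7, 97.1, 101.5]
tcp_rot: [3.142, 0.0, -3.141]
contact_force: [-0.2, 0.2, -0.1]
grip_width: 33.5
finger_force: 30.0
```

Request:
servo_tool([
  [0,0,0.007],
  [0,0,0.004],
  [0,0,0],
  [0,0,0],
  [0,0,0],
  [0,0,0],
  [0,0,0],
  [0,0,0],
], spin=[0,0,0,0,0,0,0,0])

```text
time: 43.7
tool_pos: [599.1, 97.1, 99.8]
tcp_rot: [3.141, 0.002, -3.141]
contact_force: [0.4, -0.8, 5.5]
grip_width: 33.6
finger_force: 30.0
```

Request:
servo_tool([
  [0,0,0],
  [0,0,0],
  [0,0,0],
  [0,0,0],
  [0,0,-0.08],
  [0,0,-0.12],
  [0,0,-0.12],
  [0,0,-0.12],
], spin=[0,0,0,0,0,0,0,0], hand=1)

```text
time: 44.7
tool_pos: [598.8, 97.2, 189.2]
tcp_rot: [3.141, 0.001, -3.141]
contact_force: [0.2, -0.9, 0.8]
grip_width: 91.6
finger_force: 0.0
```

Request:
servo_tool([
  [0.1,0.15,-0.05],
  [0.15,0.2,-0.05],
  [0.17,0.22,0],
  [0.17,0.22,0],
  [0.17,0.22,0],
  [0.17,0.22,0],
  [0.17,0.22,0],
  [0.17,0.22,0],
], spin=[0,0,0,0,0,0,0,0])

```text
time: 45.7
tool_pos: [343.5, 432.5, 208.6]
tcp_rot: [3.14, 0.001, -3.141]
contact_force: [0.4, 0.7, -0.6]
grip_width: 91.7
finger_force: 0.0
```

Request:
servo_tool([
  [0.15,0.1,0],
  [0.15,0.1,0],
  [0.1,0.05,0],
  [0,0,0],
  [0,0,0],
  [0,0,0],
  [0,0,0],
  [0,0,0],
], spin=[0,0,0,0,0,0,0,0])

```text
time: 46.7
tool_pos: [264.9, 480.8, 207.1]
tcp_rot: [-3.142, -0.0, 3.141]
contact_force: [-0.2, -0.3, -0.2]
grip_width: 91.5
finger_force: 0.0
```

```bash
python3 - <<'E'
from h import *
from plant import optics
F={n:optics.capture(n)["frame"] for n in Z}
for k,(a,b) in dict(green=((356,240.2),(335,222.8)),black=((206,237.5),(188.8,143.8)),yellow=((284.5,168.6),(311.5,140.2)),red=((361.8,165),(394,174.4))).items():
    pa,pb=dot(F["top"],a)[0],dot(F["scene"],b)[0];print(k,*tri(pa,pb))
a=F["top"][135:265,185:400];b=F["scene"][120:270,160:425]
o=[cv2.resize(cv2.convertScaleAbs(i,alpha=1.4),(490,h),interpolation=cv2.INTER_CUBIC) for i,h in((a,296),(b,277))]
cv2.imwrite("pics/end.png",np.vstack(o))
E
```

```text
green [448.4 -43.9 130.5] [0.3 0.4]
black [461.1 260.2 129.3] [0.5 0.5]
yellow [597.9  96.6 130.3] [0.3 0.4]
red [601.5 -63.  128.5] [0.3 0.4]
```

View pics/end.png

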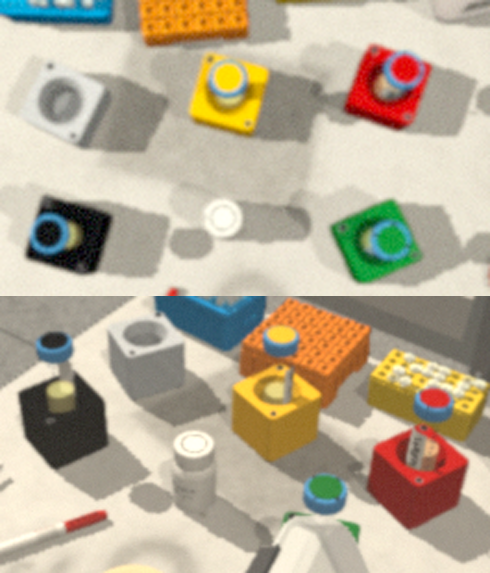

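The last picture shows every tube seated in its own colour: black (50,233), yellow (228,83), red (405,70) and green (390,240). The bare block is empty, and the blocks and bottle haven't moved.

```bash
python3 -c "
from plant import workorder
print(workorder.close_job())"
```

```text
the job is handed in; nothing more can be done
None
```

All four tubes stand fully down in the blocks matching their cap dots, the bare block is empty again, the blocks and bottle are where they were, and the job was handed in at about 47 s of the 144 s allowed.

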